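# Lock the parts cabinet's sliding door with a push rivet

## Robot

A 7-joint arm with a two-finger parallel gripper is mounted at the origin on the work surface. World frame = base frame: x ahead of the robot, y to its left, z up, the work surface at z = 0. Lengths are in m, angles in rad, forces in N, time in s.
With the tool pointing down it reaches from about 0.4 to 0.85 m from the base axis. Payload 4.5 kg.
Tool frame: the origin (TCP) lies between the finger pads; the fingertips stand 19 mm ahead of it and the grasp point (between the pads) is the TCP (r.tips_ahead is the distance from the TCP to the fingertips, in m); z points along the fingers, y is the line along which they close (so a half turn about z gives the same grasp; the last joint's range is limited). The gripper opens to 88 mm and grips with 3 to 60 N. Pads are 18 mm wide; open, the fingers measure 123 mm over their backs; the gripper's body (75 mm by 187 mm) begins 45 mm behind the grasp point.
Start: joints at [-1.199, 0.689, -0.195, 1.565, 0.157, 0.902, -0.215], TCP at [0.207, 0.59, 0.258] pointing down, gripper open.
Joint ranges: [-3.01, 3.01], [-0.46, 2.08], [-1.47, 1.51], [0.13, 2.56], [-1, 4.14], [0.04, 2.09], [-2.66, 2.66]. Speed limits (rad/s): [2.57, 2.57, 3.14, 3.14, 3.14, 3.14, 3.14].

## Interface

Orientations are given as a unit quaternion [x, y, z, w].
In Python, from plant import r, cams, models gives the robot as it stands. The module is installed in compiled form; this text tells all that it offers.
- The arm moves only by the tool jog_arm, never from a script. Its arguments are lists of equal length, an entry for each row: "turn": the turn, a rotation vector about the tool's x, y, z in rad, a list of three; "translation": the shift along the tool's x, y, z in m, a list of three; "grip": the closure, from 0 (fully open) to 1 (shut). In form: {"turn": [[ax, ay, az], ...], "translation": [[tx, ty, tz], ...], "grip": [grip, ...]}. A call has 1 to 20 rows; each row is the pose to reach, as a shift and turn from the pose commanded when the call began, along the tool's axes at that moment; what a row does not reach only later rows make up. A row lasts 1/8 s, in which the tool goes at most 62.5 mm and 10.7 degrees, less where a joint would pass 70% of its speed; a pose out of reach is approached as far as the arm can. A call with a gripper value outside its range is refused whole. The fingers move at their own pace and stop on an object; "force" is the grip in N (left out, the last holds). Time passes only in rows, so rows that repeat a pose let the fingers close. It gives the time, the measured TCP pose, the force, the opening and the grip force at its end, in the units of the state.
- r.get_state(): the state, without advancing time (a new reading comes with each control period).
- cams.snapshot(name): name is "side" or "top" or "wrist"; returns the picture (480x640x3 uint8, red, green, blue); there is no depth.
- cams.camera_params(name): a dict with "fx", "fy", "cx", "cy" (pixels), "k1" (the pictures are not rectified: a ray, as slopes to the right and down, at radius r is drawn at 1 + k1 r^2 times it, then the intrinsics apply), "eye" and "orientation" of the camera in the world. Camera axes: x right, y up, looking along -z (the intrinsics and any distortion apply to the point x, -y, -z); pixel columns grow to the right and rows downward; lengths in m; the calibration is good to about 2 mm. A picture is of the moment at which its call begins: read the wrist's pose just before it. camera_params takes no time and is no camera call; for the wrist camera it gives the pose at the moment of the call.
- r.finish_job(): hands the job in; it is judged then, once.
Trained networks look in the newest picture that a camera, given by its name, has taken for a name from the list of things; names that differ only in an ending like _2 or _b are one class to them, and where a whole thing is asked for, a point or a joint stands for the part that bears it (a point fixed in the world has none). Each returns a list of dicts, best first, with "p" (0 to 1); they miss things now and then, are a little off and sometimes report something else, mostly with a low value. They report only what shows in the picture. A call takes as long as a camera call. They do not tell look-alikes from the thing itself.
- models.find_in(camera, name): "position" ([x, y, z] in m, in world coordinates, good to about 4 mm: the middle of the surface that is visible of it).
- models.masks_of(camera, name): "pixels" (480x640 bool, what is visible of it).
- models.place_of(camera, name): "position" ([x, y, z] in m, in world coordinates, good to about 4 mm: a listed point, or the origin of a listed thing).
The state is a dict: "clock": time; "q": joint angles; "qd": joint speeds; "joint_torque": joint torques, N m; "tool_pos": TCP position; "eef_rot": TCP orientation; "contact_force": force on the tool from outside, world axes, zero at the start; "moment": the same for the moment, N m; "opening": opening from 0.0 (shut) to 1.0 (fully open); "finger_force": force on a finger pad.
Only numpy, scipy, OpenCV 4.12 (cv2) and the standard library are available. Lean on these libraries where they do the work, as an engineer would, in place of code of your own. Each camera call takes 0.05 s, during which the arm holds its last target. There are 200 camera calls.

## Task

Slide the clear door of the parts cabinet fully shut, then lock it for transport with the push rivet from the stand: seat the rivet all the way down in the ringed hole in the cabinet's roof just behind the shut door's edge, and press its center pin flush with its head so that the legs spread. The polycarbonate roof cracks if it is pressed hard (above 22 N), so feel your way, and leave the plug and the loose hardware where they are.

Things in the scene. Friction and masses are not known exactly. Their poses are not given: they have to be found in the camera images.
- cabinet: fixed clear parts cabinet, aluminium edges, 204 (x) x 372 (y) x 124 mm high; origin at the centre of its underside, door front faces its -x. Roof: clear 5 mm slide-in sheet, top 120 mm up; it may lie up to 7 mm forward or back in its side grooves, where is not reported, and slides only above about 7 N sideways. It bends down about 1 mm per 8 N and must never take more than 22 N
- lock_place (a point): fixed point on the cabinet, at the roof's top, where the roof's 12 mm through hole has its centre when the sheet lies in mid-play (85 mm in front, 10 mm right of the cabinet's centre). The real hole, in a flat 30 mm steel eyelet, lies up to 7 mm in front of or behind it along the cabinet's x. An open door lies under the hole and stops the rivet
- door (a joint): travel in m of the clear sliding door along its track: 0 fully shut at its end stop (to the cabinet's left, +y), up to 0.165 open (to the right, -y). It starts 0.06 to 0.14 open, runs with about 1.5 N of friction and stays where it is left
- door_pull (a point): centre of the grip on the door's upright aluminium pull bar: bar 10 x 10 mm and 50 mm tall, reaching 21 mm above and 29 mm below this point, 50 mm in front of the door's middle plane, 21 to 35 mm clear of the roof's front edge; moves with the door
- stand: fixed white plastic block, 46 x 120 x 40 mm high, origin at the centre of its underside; its two blind holes (15 mm wide, 25 mm deep) lie 30 mm to either side of its centre along its y; one holds the push rivet, the other the plug, either way round
- rivet_head (a point): centre of the black push rivet's round head, 22 mm across, 5 mm thick (point 2.5 mm above its flat underside), z up when it stands. 10 mm shank, its blunt nose 8.6 mm wide, reaches 16 mm below the head. The center pin (top 12 mm across) stands 9 mm above the head. About 20 g. It starts in the stand, underside of the head on the stand's top
- rivet_pin (a joint): how far the rivet's center pin is pressed in, in m: 0 standing 9 mm proud, 0.009 flush with the head's top (end stop). It takes about 10 N to move and stays where it is left; the split legs spread 3 mm to each side as it goes in, so it must be pressed only after the rivet is in the roof's hole
- plug: black blanking plug in the stand's other hole, head 22 mm across and 5 mm thick like the rivet's but with a plain top and no pin; origin at the centre of its head's underside. Not needed, leave it
- tube_lug: bronze-finished tube lug standing on its two feet, 70 mm long (y), 38 mm high; origin at the centre of its underside. Leave it
- washers: stack of white nylon washers, 26 mm across, 18 mm high; origin at the centre of its underside. Leave it
- drum_key: T-shaped brass drum key lying flat, 78 mm across the T (y), 62 mm long (x), 14 mm high; origin at the middle of the crossbar, at the counter. Leave it
Mind the look-alikes: they are no part of the job. Of the things like the stand, leave any that is pink; of the rest the larger one is meant.

How it is judged:
By the outcome, as a careful person would: the job done as asked, in the order asked, and still so for the second after the job is handed in, with the robot touching nothing.
It also fails if it takes over 67 s, if anything falls off the work surface, if the arm or the gripper's body presses on something with over 40 N, if the wrist force passes 120 N, or if a joint passes its speed limit or range.

## Working session

There is one attempt and no reset: what is moved stays moved. The work goes in short steps, Python scripts to look and compute and a tool call to move; the robot and the scene stay as the last step left them, time stands still between calls to the robot, and variables do not carry over. Pictures are saved under pics/ and viewed, at most 10 in all, crops included, and the job is handed in when it is done.

Besides the shell and the picture viewer there is one more tool, called after "Emit:" by a JSON object that holds its "fn" and its "kwargs", one argument or row to a line. jog_arm: Moves the arm, as the interface text tells. Its arguments: {"type":"object","properties":{"turn":{"type":"array"},"translation":{"type":"array"},"grip":{"type":"array"},"force":{"type":"number"}},"required":["turn","translation","grip"]}

```bash
mkdir -p pics; cat > h.py <<'E'
import numpy as np,cv2
from scipy.spatial.transform import Rotation as R
from plant import r,cams,models
def save(cam,n):
    im=cams.snapshot(cam); cv2.imwrite(f'pics/{n}.png',im[:,:,::-1]); return im
def ray(cam,u,v,z,p=None):
    p=p or cams.camera_params(cam)
    d=np.array([(u-p['cx'])/p['fx'],(v-p['cy'])/p['fy']]);s=d.copy()
    for _ in range(20): s=d/(1+p['k1']*(s@s))
    w=R.from_quat(p['orientation']).apply([s[0],-s[1],-1.]);e=np.array(p['eye'])
    return e+w*(z-e[2])/w[2]
def pix(cam,X,p=None):
    p=p or cams.camera_params(cam)
    c=R.from_quat(p['orientation']).inv().apply(np.array(X)-p['eye']);s=np.array([c[0],-c[1]])/-c[2]
    s=s*(1+p['k1']*(s@s));return s[0]*p['fx']+p['cx'],s[1]*p['fy']+p['cy']
def st():
    s=r.get_state();print('t',round(s['clock'],2),'pos',np.round(s['tool_pos'],4),'q',np.round(s['eef_rot'],4),'F',np.round(s['contact_force'],1),'op',round(s['opening'],3),'ff',s['finger_force']);return s
E
python3 - <<'E'
from h import *
np.set_printoptions(suppress=True)
s=st()
print(np.round(R.from_quat(s['eef_rot']).as_matrix(),3))
for c in ('top','side'):
    save(c,c+'0'); p=cams.camera_params(c); print(c,np.round(p['eye'],3))
    for n in ('cabinet','lock_place','door_pull','stand','rivet_head','plug'):
        print(n,[(round(d['p'],2),np.round(d['position'],3).tolist()) for d in models.place_of(c,n)])
E
```

```text
t 0.0 pos [0.207  0.5891 0.2569] q [ 0.168   0.9858 -0.0009 -0.0001] F [-0.1 -1.2 -0.5] op 1.001 ff 0.0
[[-0.944  0.331 -0.   ]
 [ 0.331  0.944 -0.002]
 [-0.    -0.002 -1.   ]]
top [ 0.382 -0.064  1.193]
cabinet [(0.97, [0.71, -0.03, -0.001])]
lock_place [(0.96, [0.618, -0.041, 0.121]), (0.73, [0.707, -0.031, -0.002]), (0.55, [0.46, -0.28, 0.045])]
door_pull [(0.6, [0.577, -0.021, 0.081])]
stand [(0.94, [0.342, -0.271, -0.001]), (0.6, [0.456, -0.251, -0.002])]
rivet_head [(0.56, [0.455, -0.282, 0.039])]
plug [(0.41, [0.453, -0.216, 0.039])]
side [0.403 0.561 0.682]
cabinet [(0.91, [0.712, -0.033, -0.002])]
lock_place [(0.79, [0.624, -0.039, 0.119])]
door_pull [(0.69, [0.572, -0.022, 0.084])]
stand [(0.98, [0.452, -0.244, 0.0]), (0.64, [0.346, -0.269, 0.003])]
rivet_head [(0.37, [0.455, -0.278, 0.042])]
plug [(0.62, [0.453, -0.221, 0.037])]
```

```bash
python3 -c "
import cv2,numpy as np
" ; ls pics
```

```text
side0.png
top0.png
```

View pics/top0.png

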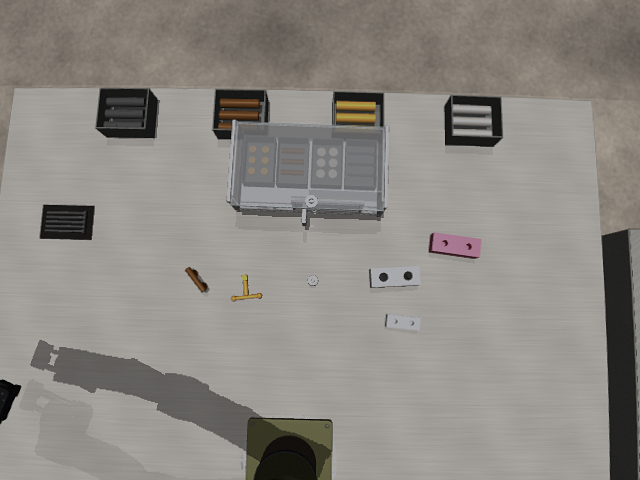

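View pics/side0.png

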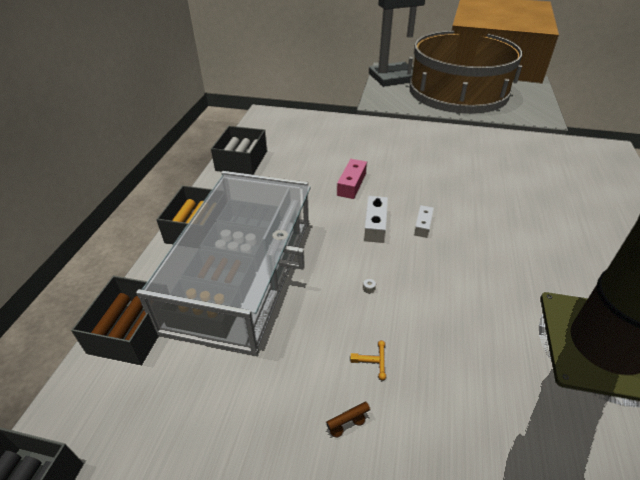

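The large white stand is at top px (395,277), with the rivet likely in its right hole (408,275). In the side view that head is the taller one. The pink stand and the small stand are decoys. The roof eyelet is at top px (311,201) and the pull bar at (305,216).

```bash
python3 - <<'E'
from h import *
np.set_printoptions(suppress=True,precision=4)
print('front edge',ray('top',232,208,.0),ray('top',385,214,.0))
for c,n,z in (('top',(311,201),.12),('side',(280,235),.12),('top',(408,275),.046),('top',(383,277),.044),('side',(377,203),.046),('side',(376,219),.044)): print(c,n,ray(c,*n,z))
im=cv2.imread('pics/top0.png');cv2.imwrite('pics/c1.png',cv2.resize(im[110:300,220:440],None,fx=3.5,fy=3.1,interpolation=cv2.INTER_CUBIC))
p=cams.camera_params('wrist');s=st();Rt=R.from_quat(s['eef_rot'])
print('cam in tool',Rt.inv().apply(np.array(p['eye'])-s['tool_pos']),(Rt.inv()*R.from_quat(p['orientation'])).as_matrix(),p['fx'],p['k1'])
E
```

```text
front edge [0.6181 0.165  0.    ] [ 0.6125 -0.2285  0.    ]
top (311, 201) [ 0.6154 -0.0403  0.12  ]
side (280, 235) [ 0.6178 -0.0378  0.12  ]
top (408, 275) [ 0.4546 -0.279   0.046 ]
top (383, 277) [ 0.4485 -0.2185  0.044 ]
side (377, 203) [ 0.4557 -0.272   0.046 ]
side (376, 219) [ 0.4508 -0.2157  0.044 ]
t 0.7 pos [0.2071 0.5897 0.2578] q [ 0.1681  0.9858  0.0001 -0.    ] F [ 0.7 -0.3 -0.1] op 0.993 ff 0.0
cam in tool [ 0.0767 -0.0005 -0.1275] [[-0.0006  0.9546  0.298 ]
 [ 1.      0.0005  0.0005]
 [ 0.0003  0.298  -0.9546]] 403.5085581629345 -0.050990303806173184
```

View pics/c1.png

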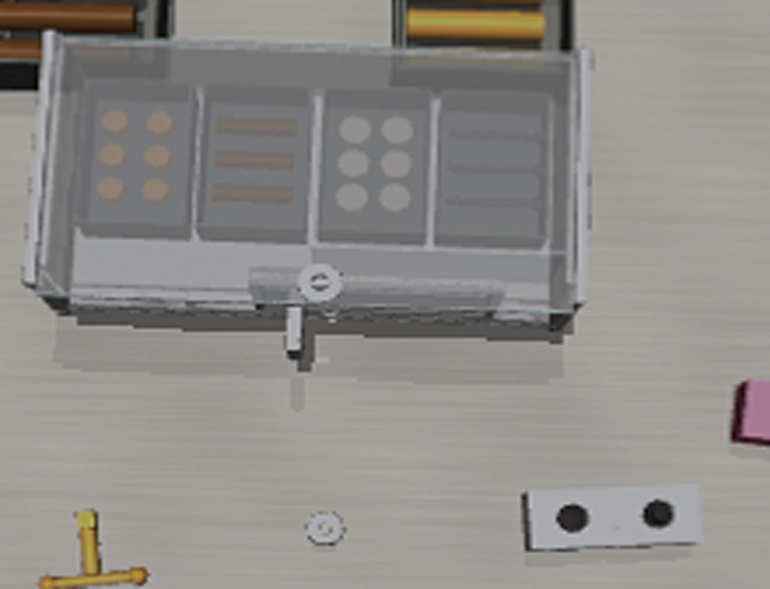

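The pull bar is at crop (293,330), the door sits behind it at about y = -0.1 to 0, and the cabinet yaw is about -0.025 rad. Moving above the pull.

Emit:
{"fn": "jog_arm", "kwargs": {
  "turn": [
    [0, 0, -0.31],
    [0, 0, -0.31],
    [0, 0, -0.31],
    [0, 0, -0.31],
    [0, 0, -0.31],
    [0, 0, -0.31],
    [0, 0, -0.31],
    [0, 0, -0.31],
    [0, 0, -0.31],
    [0, 0, -0.31],
    [0, 0, -0.31],
    [0, 0, -0.31],
    [0, 0, -0.31],
    [0, 0, -0.31],
    [0, 0, -0.31],
    [0, 0, -0.31]
  ],
  "translation": [
    [-0.045, -0.038, 0],
    [-0.09, -0.075, 0],
    [-0.135, -0.112, 0],
    [-0.18, -0.15, 0],
    [-0.225, -0.187, 0],
    [-0.27, -0.225, 0],
    [-0.315, -0.262, 0],
    [-0.36, -0.3, 0.02],
    [-0.405, -0.337, 0.03],
    [-0.45, -0.375, 0.04],
    [-0.495, -0.412, 0.05],
    [-0.54, -0.45, 0.058],
    [-0.549, -0.455, 0.058],
    [-0.549, -0.455, 0.058],
    [-0.549, -0.455, 0.058],
    [-0.549, -0.455, 0.058]
  ],
  "grip": [0.3, 0.3, 0.3, 0.3, 0.3, 0.3, 0.3, 0.3, 0.3, 0.3, 0.3, 0.3, 0.3, 0.3, 0.3, 0.3]
}}

```text
clock: 2.7
tool_pos: [0.5738, -0.0196, 0.2]
eef_rot: [0.012, 1.0, 0.0, -0.0]
contact_force: [-0.6, 0.0, -0.2]
opening: 0.703
finger_force: 0.0
```

```bash
python3 - <<'E'
from h import *
np.set_printoptions(suppress=True,precision=4)
s=st();print(R.from_quat(s['eef_rot']).as_matrix())
save('wrist','w1')
for n in ('lock_place','door_pull'): print(n,[(round(d['p'],2),np.round(d['position'],4).tolist()) for d in models.place_of('wrist',n)])
E
```

```text
t 2.7 pos [ 0.5738 -0.0196  0.2   ] q [ 0.0123  0.9999  0.0004 -0.    ] F [-0.6  0.  -0.2] op 0.703 ff 0.0
[[-0.9997  0.0247 -0.0001]
 [ 0.0247  0.9997  0.0008]
 [ 0.0001  0.0008 -1.    ]]
lock_place [(0.93, [0.6252, -0.0378, 0.1187])]
door_pull [(0.63, [0.5734, -0.0241, 0.0831])]
```

View pics/w1.png

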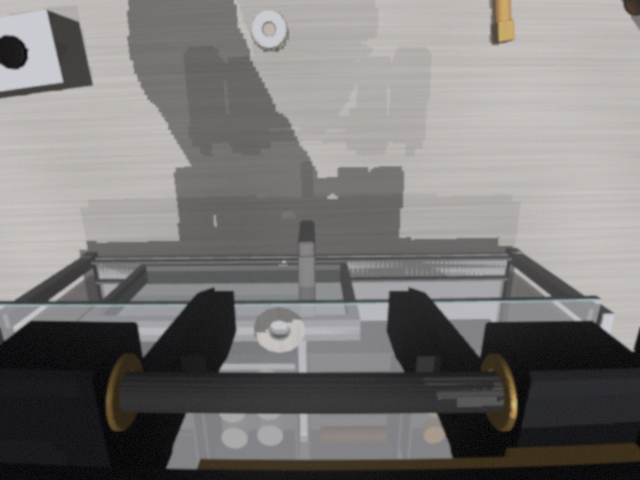

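The wrist view (image up is -x) shows the bar top at about (307,232) with its arm running back to the door, and the eyelet at (280,329).

```bash
python3 - <<'E'
from h import *
np.set_printoptions(suppress=True,precision=4)
for u,v,z in ((307,222,.104),(307,240,.104),(280,329,.12),(284,312,.12),(280,345,.12)): print(u,v,ray('wrist',u,v,z))
print(pix('wrist',(.5734,-.0241,.104)))
for c in ('top','side'):print(pix(c,(.571,-.022,.104)))
E
```

```text
307 222 [ 0.5582 -0.0232  0.104 ]
307 240 [ 0.5691 -0.0236  0.104 ]
280 329 [ 0.6179 -0.0406  0.12  ]
284 312 [ 0.607  -0.0377  0.12  ]
280 345 [ 0.6287 -0.0411  0.12  ]
(np.float64(306.2999935336649), np.float64(247.02541329494036))
(np.float64(302.72138551326196), np.float64(220.88551177874072))
(np.float64(302.0512330770324), np.float64(250.2203772517639))
```

Emit:
{"fn": "jog_arm", "kwargs": {
  "turn": [
    [0, 0, 0],
    [0, 0, 0],
    [0, 0, 0],
    [0, 0, 0],
    [0, 0, 0],
    [0, 0, 0],
    [0, 0, 0],
    [0, 0, 0],
    [0, 0, 0],
    [0, 0, 0],
    [0, 0, 0]
  ],
  "translation": [
    [0.001, -0.004, 0.035],
    [0.001, -0.004, 0.07],
    [0.001, -0.004, 0.09],
    [0.001, -0.004, 0.103],
    [0.001, -0.004, 0.103],
    [0.001, -0.004, 0.103],
    [0.001, -0.004, 0.103],
    [0.001, -0.004, 0.103],
    [0.001, -0.004, 0.103],
    [0.001, -0.004, 0.103],
    [0.001, -0.004, 0.103]
  ],
  "grip": [0.3, 0.3, 0.3, 0.3, 0.3, 1, 1, 1, 1, 1, 1],
  "force": 12
}}

```text
clock: 4.22
tool_pos: [0.5733, -0.0249, 0.0968]
eef_rot: [0.014, 1.0, 0.0, 0.0]
contact_force: [-0.1, 1.2, 2.0]
opening: 0.113
finger_force: 12.0
```

Bar gripped (opening is about 10 mm). Sliding the door toward +y.

Emit:
{"fn": "jog_arm", "kwargs": {
  "turn": [
    [0, 0, 0],
    [0, 0, 0],
    [0, 0, 0],
    [0, 0, 0],
    [0, 0, 0],
    [0, 0, 0],
    [0, 0, 0],
    [0, 0, 0],
    [0, 0, 0]
  ],
  "translation": [
    [0, 0.006, 0],
    [0, 0.012, 0],
    [0, 0.018, 0],
    [0, 0.024, 0],
    [0, 0.03, 0],
    [0, 0.036, 0],
    [0, 0.042, 0],
    [0, 0.048, 0],
    [0, 0.054, 0]
  ],
  "grip": [1, 1, 1, 1, 1, 1, 1, 1, 1]
}}

```text
clock: 5.35
tool_pos: [0.5741, 0.0289, 0.0968]
eef_rot: [0.014, 1.0, -0.0, -0.001]
contact_force: [-2.7, -2.1, 4.6]
opening: 0.114
finger_force: 12.0
```

Emit:
{"fn": "jog_arm", "kwargs": {
  "turn": [
    [0, 0, 0],
    [0, 0, 0],
    [0, 0, 0],
    [0, 0, 0],
    [0, 0, 0]
  ],
  "translation": [
    [0, 0.003, 0],
    [0, 0.006, 0],
    [0, 0.009, 0],
    [0, 0.012, 0],
    [0, 0.015, 0]
  ],
  "grip": [1, 1, 1, 1, 1]
}}

```text
clock: 5.98
tool_pos: [0.5744, 0.0439, 0.0968]
eef_rot: [0.014, 1.0, -0.0, -0.001]
contact_force: [-3.3, -1.9, 6.4]
opening: 0.113
finger_force: 12.0
```

```bash
python3 - <<'E'
from h import *
im=save('side','s2');cv2.imwrite('pics/s2c.png',cv2.resize(im[160:360,120:330,::-1],None,fx=3.5,fy=3,interpolation=cv2.INTER_CUBIC))
E
```

```text
(no output)
```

View pics/s2c.png

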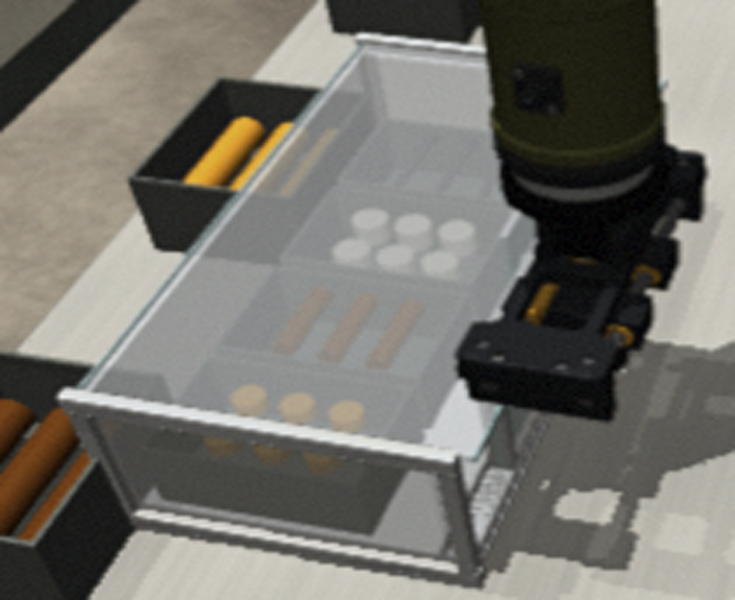

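The door is still partly open, with roughly 50–60 mm left to its stop.

Emit:
{"fn": "jog_arm", "kwargs": {
  "turn": [
    [0, 0, 0],
    [0, 0, 0],
    [0, 0, 0],
    [0, 0, 0],
    [0, 0, 0],
    [0, 0, 0],
    [0, 0, 0],
    [0, 0, 0]
  ],
  "translation": [
    [0.0005, 0.004, 0],
    [0.001, 0.008, 0],
    [0.001, 0.012, 0],
    [0.001, 0.016, 0],
    [0.001, 0.02, 0],
    [0.001, 0.024, 0],
    [0.001, 0.028, 0],
    [0.001, 0.032, 0]
  ],
  "grip": [1, 1, 1, 1, 1, 1, 1, 1]
}}

```text
clock: 7.02
tool_pos: [0.5748, 0.0759, 0.0968]
eef_rot: [0.014, 1.0, 0.0, -0.0]
contact_force: [-1.7, -1.6, 5.7]
opening: 0.108
finger_force: 12.0
```

Emit:
{"fn": "jog_arm", "kwargs": {
  "turn": [
    [0, 0, 0],
    [0, 0, 0],
    [0, 0, 0],
    [0, 0, 0],
    [0, 0, 0]
  ],
  "translation": [
    [0, 0.002, 0],
    [0, 0.004, 0],
    [0, 0.006, 0],
    [0, 0.008, 0],
    [0, 0.01, 0]
  ],
  "grip": [1, 1, 1, 1, 1]
}}

```text
clock: 7.65
tool_pos: [0.5749, 0.0859, 0.0967]
eef_rot: [0.014, 1.0, 0.0, -0.0]
contact_force: [-2.5, -1.4, 6.0]
opening: 0.114
finger_force: 12.0
```

Emit:
{"fn": "jog_arm", "kwargs": {
  "turn": [
    [0, 0, 0],
    [0, 0, 0],
    [0, 0, 0],
    [0, 0, 0],
    [0, 0, 0]
  ],
  "translation": [
    [0, 0.002, 0],
    [0, 0.004, 0],
    [0, 0.006, 0],
    [0, 0.008, 0],
    [0, 0.01, 0]
  ],
  "grip": [1, 1, 1, 1, 1]
}}

```text
clock: 8.28
tool_pos: [0.5751, 0.0959, 0.0968]
eef_rot: [0.014, 1.0, 0.0, -0.0]
contact_force: [-2.6, -1.3, 6.0]
opening: 0.112
finger_force: 12.0
```

Emit:
{"fn": "jog_arm", "kwargs": {
  "turn": [
    [0, 0, 0],
    [0, 0, 0],
    [0, 0, 0],
    [0, 0, 0]
  ],
  "translation": [
    [0, 0.002, 0],
    [0, 0.004, 0],
    [0, 0.006, 0],
    [0, 0.006, 0]
  ],
  "grip": [1, 1, 1, 1]
}}

```text
clock: 8.78
tool_pos: [0.5752, 0.1024, 0.0968]
eef_rot: [0.014, 1.0, 0.0, -0.0]
contact_force: [-2.0, 0.3, 6.4]
opening: 0.114
finger_force: 12.0
```

Emit:
{"fn": "jog_arm", "kwargs": {
  "turn": [
    [0, 0, 0],
    [0, 0, 0],
    [0, 0, 0],
    [0, 0, 0]
  ],
  "translation": [
    [0, 0.002, 0],
    [0, 0.004, 0],
    [0, 0.006, 0],
    [0, 0.007, 0]
  ],
  "grip": [1, 1, 1, 1]
}}

```text
clock: 9.28
tool_pos: [0.5753, 0.109, 0.0968]
eef_rot: [0.014, 1.0, 0.0, -0.001]
contact_force: [-2.9, -2.2, 6.1]
opening: 0.113
finger_force: 12.0
```

Emit:
{"fn": "jog_arm", "kwargs": {
  "turn": [
    [0, 0, 0],
    [0, 0, 0],
    [0, 0, 0],
    [0, 0, 0]
  ],
  "translation": [
    [0, 0.002, 0],
    [0, 0.004, 0],
    [0, 0.006, 0],
    [0, 0.007, 0]
  ],
  "grip": [1, 1, 1, 1]
}}

```text
clock: 9.78
tool_pos: [0.5753, 0.1116, 0.0967]
eef_rot: [0.015, 1.0, -0.003, -0.001]
contact_force: [-2.7, -8.7, 8.9]
opening: 0.114
finger_force: 12.0
```

Emit:
{"fn": "jog_arm", "kwargs": {
  "turn": [
    [0, 0, 0],
    [0, 0, 0],
    [0, 0, 0]
  ],
  "translation": [
    [0, 0.002, 0],
    [0, 0.004, 0],
    [0, 0.004, 0]
  ],
  "grip": [1, 1, 1],
  "force": 25
}}

```text
clock: 10.15
tool_pos: [0.5753, 0.1117, 0.0967]
eef_rot: [0.016, 1.0, -0.006, -0.002]
contact_force: [-2.0, -13.7, 9.7]
opening: 0.106
finger_force: 25.1
```

The door is at its end stop (13.7 N with no motion). Releasing and going above the rivet.

Emit:
{"fn": "jog_arm", "kwargs": {
  "turn": [
    [0, 0, 0],
    [0, 0, 0],
    [0, 0, 0],
    [0, 0, 0],
    [0, 0, 0],
    [0, 0, 0],
    [0, 0, 0],
    [0, 0, 0],
    [0, 0, 0],
    [0, 0, 0],
    [0, 0, 0],
    [0, 0, 0],
    [0, 0, 0],
    [0, 0, 0],
    [0, 0, 0],
    [0, 0, 0]
  ],
  "translation": [
    [0, -0.005, 0],
    [0, -0.005, 0],
    [0, -0.005, 0],
    [0, -0.005, 0],
    [0, -0.005, -0.04],
    [0, -0.005, -0.08],
    [0.011, -0.045, -0.08],
    [0.025, -0.095, -0.08],
    [0.039, -0.145, -0.08],
    [0.053, -0.195, -0.08],
    [0.067, -0.245, -0.08],
    [0.081, -0.295, -0.08],
    [0.095, -0.345, -0.075],
    [0.109, -0.4, -0.068],
    [0.109, -0.4, -0.068],
    [0.109, -0.4, -0.068]
  ],
  "grip": [1, 0.55, 0.55, 0.55, 0.55, 0.55, 0.55, 0.55, 0.55, 0.55, 0.55, 0.55, 0.55, 0.55, 0.55, 0.55],
  "force": 15
}}

```text
clock: 12.15
tool_pos: [0.4567, -0.2766, 0.1646]
eef_rot: [0.014, 1.0, 0.001, 0.0]
contact_force: [0.2, 0.5, -0.5]
opening: 0.452
finger_force: 0.0
```

```bash
python3 - <<'E'
from h import *
np.set_printoptions(suppress=True,precision=4)
s=st();print(R.from_quat(s['eef_rot']).as_matrix())
save('wrist','w2')
for n in ('rivet_head','plug'): print(n,[(round(d['p'],2),np.round(d['position'],4).tolist()) for d in models.place_of('wrist',n)])
print('pix',pix('wrist',(.455,-.277,.045)))
im=save('top','t2')
print('pull',[(round(d['p'],2),np.round(d['position'],4).tolist()) for d in models.place_of('top','door_pull')])
E
```

```text
t 12.15 pos [ 0.4567 -0.2766  0.1646] q [0.0137 0.9999 0.0006 0.0004] F [ 0.2  0.5 -0.5] op 0.452 ff 0.0
[[-0.9996  0.0275  0.0009]
 [ 0.0275  0.9996  0.0011]
 [-0.0008  0.0011 -1.    ]]
rivet_head [(0.72, [0.4553, -0.2776, 0.0415])]
plug [(0.95, [0.4501, -0.2231, 0.0412])]
pix (np.float64(309.517539281919), np.float64(232.48267025290636))
pull [(0.53, [0.5743, 0.1138, 0.0834])]
```

View pics/w2.png

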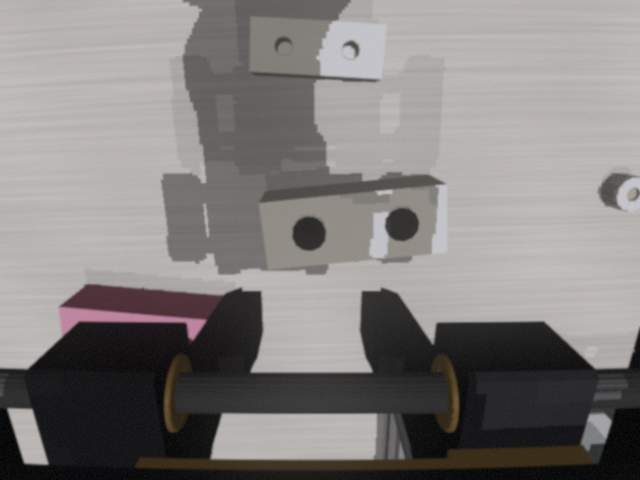

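The rivet candidate is at (309,233) and the plug at (402,224). A brightened crop should confirm which is which.

```bash
python3 - <<'E'
from h import *
im=cv2.imread('pics/w2.png');a=im[170:285,250:460]
g=np.clip((a/255.)**.4*255,0,255);b=np.clip(a.astype(float)*5,0,255)
s0=cv2.imread('pics/side0.png')[185:250,350:400]
o=np.vstack([cv2.resize(x.astype('uint8'),(420,230),interpolation=cv2.INTER_CUBIC) for x in (g,b)])
s1=cv2.resize(np.clip((s0/255.)**.5*255,0,255).astype('uint8'),(350,460),interpolation=cv2.INTER_CUBIC)
cv2.imwrite('pics/e.png',np.hstack([o,s1]))
gr=cv2.cvtColor(im,cv2.COLOR_BGR2GRAY)
n,l,S,C=cv2.connectedComponentsWithStats((gr[200:262,270:440]<55).astype('uint8'))
for i in range(1,n):
    if S[i,4]>100: c=C[i]+[270,200];print(S[i],c,ray('wrist',*c,.045))
E
```

```text
[120  10  27  29 633] [402.48973144 223.87677725] [ 0.45047513 -0.21806597  0.045     ]
[ 24  18  30  31 747] [308.54350736 233.0334672 ] [ 0.45504356 -0.27813917  0.045     ]
```

View pics/e.png

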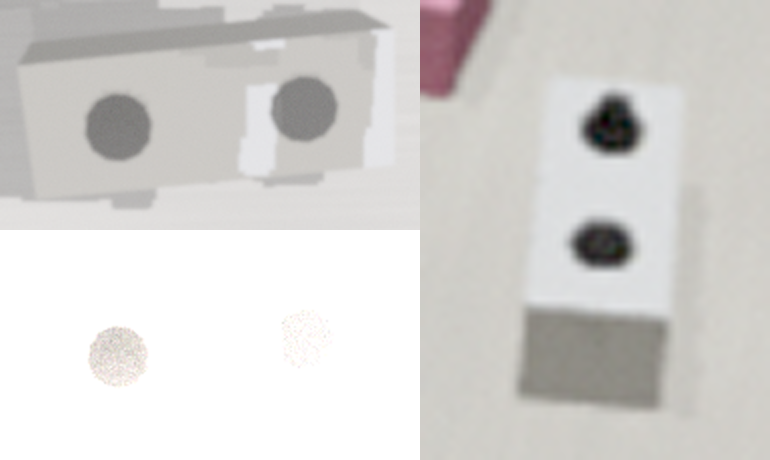

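The side view shows a stepped head (proud pin) on the far one, so that is the rivet, at (0.455, -0.278). Descending to grip its head with the fingertips.

Emit:
{"fn": "jog_arm", "kwargs": {
  "turn": [
    [0, 0, 0],
    [0, 0, 0],
    [0, 0, 0],
    [0, 0, 0],
    [0, 0, 0],
    [0, 0, 0],
    [0, 0, 0],
    [0, 0, 0],
    [0, 0, 0],
    [0, 0, 0],
    [0, 0, 0],
    [0, 0, 0],
    [0, 0, 0]
  ],
  "translation": [
    [0.0017, -0.0015, 0.04],
    [0.0017, -0.0015, 0.08],
    [0.0017, -0.0015, 0.095],
    [0.0017, -0.0015, 0.1],
    [0.0017, -0.0015, 0.103],
    [0.0017, -0.0015, 0.104],
    [0.0017, -0.0015, 0.104],
    [0.0017, -0.0015, 0.104],
    [0.0017, -0.0015, 0.104],
    [0.0017, -0.0015, 0.104],
    [0.0017, -0.0015, 0.104],
    [0.0017, -0.0015, 0.104],
    [0.0017, -0.0015, 0.104]
  ],
  "grip": [0.55, 0.55, 0.55, 0.55, 0.55, 0.55, 0.55, 1, 1, 1, 1, 1, 1],
  "force": 20
}}

```text
clock: 14.02
tool_pos: [0.4545, -0.2789, 0.0608]
eef_rot: [0.014, 1.0, -0.0, 0.0]
contact_force: [0.0, -0.4, 3.8]
opening: 0.227
finger_force: 20.0
```

Emit:
{"fn": "jog_arm", "kwargs": {
  "turn": [
    [0, 0, 0],
    [0, 0, 0],
    [0, 0, 0],
    [0, 0, 0],
    [0, 0, 0],
    [0, 0, 0]
  ],
  "translation": [
    [0, 0, -0.005],
    [0, 0, -0.02],
    [0, 0, -0.05],
    [0, 0, -0.1],
    [0, 0, -0.12],
    [0, 0, -0.12]
  ],
  "grip": [1, 1, 1, 1, 1, 1]
}}

```text
clock: 14.78
tool_pos: [0.4552, -0.2793, 0.1827]
eef_rot: [0.014, 1.0, -0.001, 0.002]
contact_force: [0.0, 0.2, -0.5]
opening: 0.223
finger_force: 20.0
```

```bash
python3 - <<'E'
from h import *
s=st();a=save('wrist','w3');b=save('side','s3')
u,v=map(int,pix('side',np.array(s['tool_pos'])-[0,0,.02]))
f=lambda x:np.clip((x[:,:,::-1]/255.)**.45*255,0,255).astype('uint8')
print(pix('wrist',np.array(s['tool_pos'])-[0,0,.017]))
cv2.imwrite('pics/g3.png',np.hstack([cv2.resize(f(a[210:360,230:390]),(400,375),interpolation=cv2.INTER_CUBIC),cv2.resize(f(b[v-45:v+45,u-48:u+48]),(400,375),interpolation=cv2.INTER_CUBIC)]))
E
```

```text
t 14.78 pos [ 0.4552 -0.2793  0.1827] q [ 1.410e-02  9.999e-01 -8.000e-04  1.800e-03] F [ 0.   0.2 -0.5] op 0.223 ff 19.999978244304657
(np.float64(311.69319153992376), np.float64(318.05491838552535))
```

View pics/g3.png

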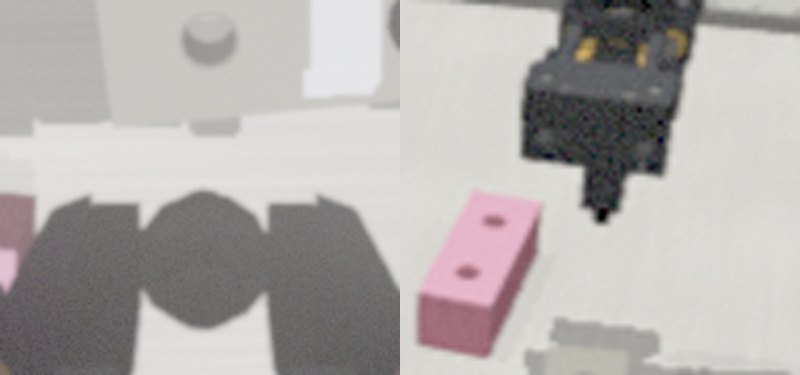

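The rivet is held level and centred between the fingertips (head at wrist px (311.6,314)). The side view shows its shank below. Moving near the hole for a close look.

Emit:
{"fn": "jog_arm", "kwargs": {
  "turn": [
    [0, 0, 0],
    [0, 0, 0],
    [0, 0, 0],
    [0, 0, 0],
    [0, 0, 0],
    [0, 0, 0],
    [0, 0, 0],
    [0, 0, 0],
    [0, 0, 0],
    [0, 0, 0]
  ],
  "translation": [
    [-0.022, 0.03, 0],
    [-0.044, 0.06, 0],
    [-0.066, 0.09, 0],
    [-0.088, 0.122, 0],
    [-0.11, 0.152, 0],
    [-0.132, 0.183, 0],
    [-0.154, 0.213, 0.005],
    [-0.176, 0.244, 0.011],
    [-0.176, 0.244, 0.011],
    [-0.176, 0.244, 0.011]
  ],
  "grip": [1, 1, 1, 1, 1, 1, 1, 1, 1, 1]
}}

```text
clock: 16.12
tool_pos: [0.6359, -0.0407, 0.1683]
eef_rot: [0.014, 1.0, -0.001, -0.002]
contact_force: [-0.0, -0.4, -0.2]
opening: 0.227
finger_force: 20.0
```

```bash
python3 - <<'E'
from h import *
np.set_printoptions(suppress=True,precision=4)
s=st();P=np.array(s['tool_pos']);a=save('wrist','w4')
print('lock',[(round(d['p'],2),np.round(d['position'],4).tolist()) for d in models.place_of('wrist','lock_place')])
print('rivet now',[ray('wrist',311.6,313.6,P[2]-z) for z in (.0158,.0183)])
u,v=map(int,pix('wrist',(.618,-.0405,.12)));print(u,v)
c=a[v-70:v+70,u-75:u+75,::-1];print('crop origin',u-75,v-70)
cv2.imwrite('pics/g4.png',cv2.resize(c,(750,560*5//4-100),interpolation=cv2.INTER_CUBIC) if 0 else cv2.resize(c,(600,560),interpolation=cv2.INTER_CUBIC))
E
```

```text
t 16.12 pos [ 0.6359 -0.0407  0.1683] q [ 0.014   0.9999 -0.0007 -0.0016] F [-0.  -0.4 -0.2] op 0.227 ff 19.999819099903107
lock [(0.67, [0.6271, -0.0361, 0.116])]
rivet now [array([ 0.6364, -0.0422,  0.1525]), array([ 0.6377, -0.0422,  0.15  ])]
314 244
crop origin 239 174
```

View pics/g4.png

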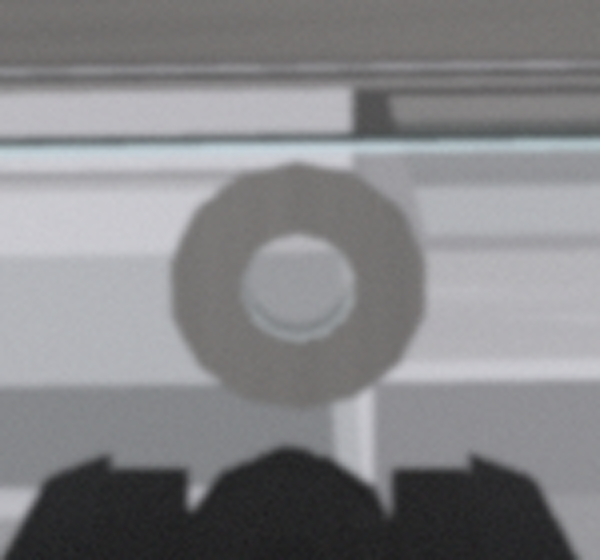

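The eyelet centre is at wrist px (313.5,245), and the hole is open with no door beneath it. Working out the shift from the held rivet in the same camera.

```bash
python3 - <<'E'
from h import *
np.set_printoptions(suppress=True,precision=4)
s=st();P=np.array(s['tool_pos']);Rt=R.from_quat(s['eef_rot'])
im=cv2.imread('pics/w4.png')
h=ray('wrist',313.5,245,.1205);h1=ray('wrist',313.5,245,.120);rv=ray('wrist',311.6,313.6,P[2]-.0183)
print('hole',h,'rivet',rv,'shift world',h-rv,'tool',Rt.inv().apply([*(h-rv)[:2],0]),'shift from TCP',h-P)
for v in (214.5,276): print(ray('wrist',313.5,v,.1205))
E
```

```text
t 16.23 pos [ 0.6361 -0.0417  0.1691] q [ 0.0148  0.9999 -0.0007 -0.0009] F [-0.4 -0.8 -0.4] op 0.228 ff 19.999907612800598
hole [ 0.6183 -0.0408  0.1205] rivet [ 0.6373 -0.0422  0.1508] shift world [-0.019   0.0014 -0.0303] tool [0.0191 0.0009 0.    ] shift from TCP [-0.0178  0.0008 -0.0486]
[ 0.6038 -0.0404  0.1205]
[ 0.6337 -0.0412  0.1205]
```

Emit:
{"fn": "jog_arm", "kwargs": {
  "turn": [
    [0, 0, 0],
    [0, 0, 0],
    [0, 0, 0],
    [0, 0, 0],
    [0, 0, 0]
  ],
  "translation": [
    [0.01, 0.001, 0],
    [0.0188, 0.001, 0],
    [0.0188, 0.001, 0.004],
    [0.0188, 0.001, 0.006],
    [0.0188, 0.001, 0.006]
  ],
  "grip": [1, 1, 1, 1, 1]
}}

```text
clock: 16.85
tool_pos: [0.6185, -0.0383, 0.1635]
eef_rot: [0.014, 1.0, 0.0, -0.0]
contact_force: [0.1, 0.2, -0.6]
opening: 0.229
finger_force: 20.0
```

Emit:
{"fn": "jog_arm", "kwargs": {
  "turn": [
    [0, 0, 0],
    [0, 0, 0],
    [0, 0, 0],
    [0, 0, 0],
    [0, 0, 0]
  ],
  "translation": [
    [0, 0, 0.001],
    [0, 0, 0.002],
    [0, 0, 0.003],
    [0, 0, 0.004],
    [0, 0, 0.004]
  ],
  "grip": [1, 1, 1, 1, 1]
}}

```text
clock: 17.48
tool_pos: [0.6183, -0.0382, 0.1596]
eef_rot: [0.014, 1.0, 0.0, -0.0]
contact_force: [0.5, 0.1, 0.8]
opening: 0.228
finger_force: 20.0
```

The arm was still swaying when that picture was taken, so I'll back off, settle, and measure again.

Emit:
{"fn": "jog_arm", "kwargs": {
  "turn": [
    [0, 0, 0],
    [0, 0, 0],
    [0, 0, 0],
    [0, 0, 0],
    [0, 0, 0],
    [0, 0, 0],
    [0, 0, 0],
    [0, 0, 0],
    [0, 0, 0]
  ],
  "translation": [
    [0, 0, -0.005],
    [-0.007, 0, -0.008],
    [-0.014, 0, -0.008],
    [-0.02, 0, -0.008],
    [-0.02, 0, -0.008],
    [-0.02, 0, -0.008],
    [-0.02, 0, -0.008],
    [-0.02, 0, -0.008],
    [-0.02, 0, -0.008]
  ],
  "grip": [1, 1, 1, 1, 1, 1, 1, 1, 1]
}}

```text
clock: 18.6
tool_pos: [0.6383, -0.0388, 0.1677]
eef_rot: [0.014, 1.0, 0.0, -0.0]
contact_force: [-0.0, 0.3, -0.3]
opening: 0.225
finger_force: 20.0
```

```bash
python3 - <<'E'
from h import *
np.set_printoptions(suppress=True,precision=4)
s=st();P=np.array(s['tool_pos']);p=cams.camera_params('wrist');a=save('wrist','w5');s2=st()
g=cv2.GaussianBlur(cv2.cvtColor(a,cv2.COLOR_RGB2GRAY),(3,3),0)
e=pix('wrist',(.618,-.0405,.1205),p);print('expect',e)
# gripped head: dark blob between finger pads
rows=[(v,[u for u in range(270,355) if g[v,u]<60]) for v in range(270,350,4)]
print([(v,len(x),(min(x),max(x)) if x else 0) for v,x in rows])
o=cv2.imread('pics/w4.png',0)
T=o[205:283,274:353]  # ring + margin, centre (313.5,245)
m=cv2.matchTemplate(cv2.cvtColor(a,cv2.COLOR_RGB2GRAY),T,cv2.TM_CCOEFF_NORMED);_,q,_,l=cv2.minMaxLoc(m)
c=(l[0]+39.5,l[1]+40);print('match',q,c,ray('wrist',*c,.1205,p))
C=cv2.HoughCircles(g,cv2.HOUGH_GRADIENT,1,20,param1=60,param2=15,minRadius=27,maxRadius=37);print(None if C is None else C[0][:4])
cv2.imwrite('pics/g5.png',np.hstack([cv2.resize(x,(390,520),interpolation=cv2.INTER_CUBIC) for x in (a[190:350,254:374,::-1],cv2.imread('pics/w4.png')[190:350,254:374])]))
E
```

```text
t 18.6 pos [ 0.6383 -0.0388  0.1677] q [ 0.0139  0.9999  0.     -0.    ] F [-0.   0.3 -0.3] op 0.225 ff 20.000031888484955
t 18.65 pos [ 0.6383 -0.0388  0.1677] q [ 0.0139  0.9999  0.     -0.    ] F [ 0.1 -0.4  0.1] op 0.231 ff 19.99987095594406
expect (np.float64(307.68035502694374), np.float64(240.80699949470727))
[(270, 0, 0), (274, 0, 0), (278, 0, 0), (282, 0, 0), (286, 0, 0), (290, 21, (301, 321)), (294, 65, (270, 354)), (298, 73, (270, 354)), (302, 83, (270, 354)), (306, 85, (270, 354)), (310, 85, (270, 354)), (314, 85, (270, 354)), (318, 85, (270, 354)), (322, 85, (270, 354)), (326, 82, (270, 354)), (330, 73, (270, 354)), (334, 62, (270, 354)), (338, 49, (270, 354)), (342, 30, (270, 354)), (346, 30, (270, 354))]
match 0.9745433926582336 (309.5, 240) [ 0.6176 -0.0397  0.1205]
[[308.5 240.5  31.9]]
```

View pics/g5.png

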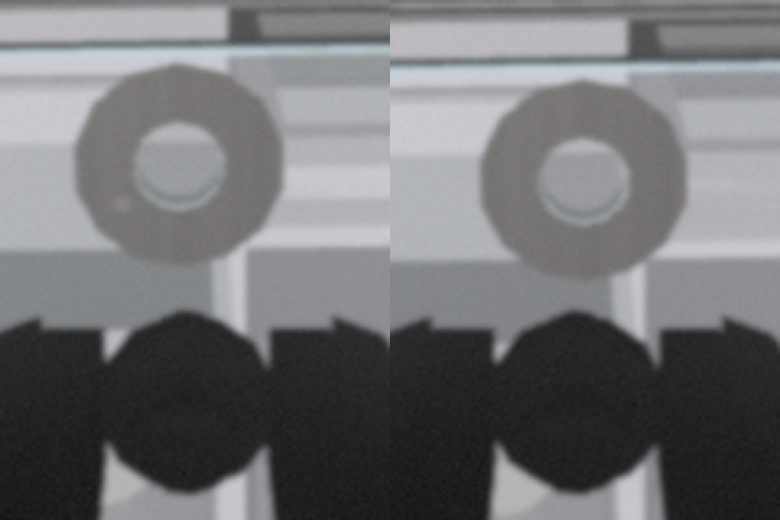

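Settled now: the ring centre is at (309.1,240.5) and the rivet head centre at (311.5,313.8).

```bash
python3 - <<'E'
from h import *
np.set_printoptions(suppress=True,precision=4)
s=st();P=np.array(s['tool_pos']);Rt=R.from_quat(s['eef_rot'])
h=ray('wrist',309.1,240.5,.1205)
for d in (.0175,.0183,.019):
  rv=ray('wrist',311.5,313.8,P[2]-d);print(h,rv,'tool shift',Rt.inv().apply([*(h-rv)[:2],0]))
print('hole from TCP in tool',Rt.inv().apply(h-P))
E
```

```text
t 18.65 pos [ 0.6383 -0.0388  0.1677] q [ 0.0139  0.9999  0.     -0.    ] F [ 0.1 -0.4  0.1] op 0.231 ff 19.99987095594406
[ 0.6179 -0.0398  0.1205] [ 0.6392 -0.0394  0.1502] tool shift [ 0.0213 -0.0011  0.    ]
[ 0.6179 -0.0398  0.1205] [ 0.6397 -0.0394  0.1494] tool shift [ 0.0217 -0.0011  0.    ]
[ 0.6179 -0.0398  0.1205] [ 0.64   -0.0394  0.1487] tool shift [ 0.0221 -0.0011  0.    ]
hole from TCP in tool [ 0.0204 -0.0016  0.0472]
```

Emit:
{"fn": "jog_arm", "kwargs": {
  "turn": [
    [0, 0, 0],
    [0, 0, 0],
    [0, 0, 0],
    [0, 0, 0],
    [0, 0, 0],
    [0, 0, 0],
    [0, 0, 0],
    [0, 0, 0],
    [0, 0, 0]
  ],
  "translation": [
    [0.007, -0.0004, 0],
    [0.014, -0.0008, 0],
    [0.0214, -0.0012, 0],
    [0.0214, -0.0012, 0.004],
    [0.0214, -0.0012, 0.007],
    [0.0214, -0.0012, 0.009],
    [0.0214, -0.0012, 0.01],
    [0.0214, -0.0012, 0.011],
    [0.0214, -0.0012, 0.011]
  ],
  "grip": [1, 1, 1, 1, 1, 1, 1, 1, 1]
}}

```text
clock: 19.77
tool_pos: [0.6169, -0.0394, 0.1567]
eef_rot: [0.014, 1.0, 0.0, -0.0]
contact_force: [0.1, 0.5, -0.3]
opening: 0.22
finger_force: 20.0
```

Emit:
{"fn": "jog_arm", "kwargs": {
  "turn": [
    [0, 0, 0],
    [0, 0, 0],
    [0, 0, 0],
    [0, 0, 0]
  ],
  "translation": [
    [0, 0, 0.0005],
    [0, 0, 0.001],
    [0, 0, 0.0015],
    [0, 0, 0.002]
  ],
  "grip": [1, 1, 1, 1]
}}

```text
clock: 20.27
tool_pos: [0.6169, -0.0394, 0.1547]
eef_rot: [0.014, 1.0, 0.0, 0.0]
contact_force: [1.0, 0.6, 0.1]
opening: 0.232
finger_force: 20.0
```

No contact with the nose below the roof level, so it's entering. Continuing gently.

Emit:
{"fn": "jog_arm", "kwargs": {
  "turn": [
    [0, 0, 0],
    [0, 0, 0],
    [0, 0, 0],
    [0, 0, 0],
    [0, 0, 0]
  ],
  "translation": [
    [0, 0, 0.001],
    [0, 0, 0.002],
    [0, 0, 0.003],
    [0, 0, 0.004],
    [0, 0, 0.004]
  ],
  "grip": [1, 1, 1, 1, 1]
}}

```text
clock: 20.9
tool_pos: [0.6169, -0.0394, 0.1506]
eef_rot: [0.014, 1.0, 0.0, -0.0]
contact_force: [-0.4, -0.2, 0.8]
opening: 0.228
finger_force: 20.0
```

Emit:
{"fn": "jog_arm", "kwargs": {
  "turn": [
    [0, 0, 0],
    [0, 0, 0],
    [0, 0, 0],
    [0, 0, 0],
    [0, 0, 0]
  ],
  "translation": [
    [0, 0, 0.001],
    [0, 0, 0.002],
    [0, 0, 0.003],
    [0, 0, 0.004],
    [0, 0, 0.004]
  ],
  "grip": [1, 1, 1, 1, 1]
}}

```text
clock: 21.52
tool_pos: [0.6169, -0.0394, 0.1466]
eef_rot: [0.014, 1.0, 0.0, -0.0]
contact_force: [-0.1, 0.4, 0.3]
opening: 0.226
finger_force: 20.0
```

Emit:
{"fn": "jog_arm", "kwargs": {
  "turn": [
    [0, 0, 0],
    [0, 0, 0],
    [0, 0, 0],
    [0, 0, 0],
    [0, 0, 0]
  ],
  "translation": [
    [0, 0, 0.001],
    [0, 0, 0.002],
    [0, 0, 0.003],
    [0, 0, 0.0035],
    [0, 0, 0.004]
  ],
  "grip": [1, 1, 1, 1, 1]
}}

```text
clock: 22.15
tool_pos: [0.617, -0.0394, 0.1427]
eef_rot: [0.014, 1.0, 0.0, 0.0]
contact_force: [-0.1, -0.1, -0.3]
opening: 0.229
finger_force: 20.0
```

Emit:
{"fn": "jog_arm", "kwargs": {
  "turn": [
    [0, 0, 0],
    [0, 0, 0],
    [0, 0, 0]
  ],
  "translation": [
    [0, 0, 0.0005],
    [0, 0, 0.001],
    [0, 0, 0.001]
  ],
  "grip": [1, 1, 1]
}}

```text
clock: 22.52
tool_pos: [0.6169, -0.0394, 0.1417]
eef_rot: [0.014, 1.0, 0.0, -0.0]
contact_force: [0.9, 0.6, -0.4]
opening: 0.228
finger_force: 20.0
```

Emit:
{"fn": "jog_arm", "kwargs": {
  "turn": [
    [0, 0, 0],
    [0, 0, 0],
    [0, 0, 0]
  ],
  "translation": [
    [0, 0, 0.0005],
    [0, 0, 0.001],
    [0, 0, 0.001]
  ],
  "grip": [1, 1, 1]
}}

```text
clock: 22.9
tool_pos: [0.617, -0.0394, 0.1408]
eef_rot: [0.014, 1.0, 0.0, 0.0]
contact_force: [0.3, -0.5, 1.2]
opening: 0.229
finger_force: 20.0
```

Emit:
{"fn": "jog_arm", "kwargs": {
  "turn": [
    [0, 0, 0],
    [0, 0, 0],
    [0, 0, 0]
  ],
  "translation": [
    [0, 0, 0.0005],
    [0, 0, 0.0008],
    [0, 0, 0.0008]
  ],
  "grip": [1, 1, 1]
}}

```text
clock: 23.28
tool_pos: [0.617, -0.0394, 0.1403]
eef_rot: [0.014, 1.0, -0.0, 0.0]
contact_force: [-1.1, 0.9, 5.2]
opening: 0.231
finger_force: 20.0
```

Emit:
{"fn": "jog_arm", "kwargs": {
  "turn": [
    [0, 0, 0],
    [0, 0, 0],
    [0, 0, 0]
  ],
  "translation": [
    [0, 0, 0.0003],
    [0, 0, 0.0006],
    [0, 0, 0.0006]
  ],
  "grip": [1, 1, 1]
}}

```text
clock: 23.65
tool_pos: [0.617, -0.0394, 0.1399]
eef_rot: [0.014, 1.0, -0.0, 0.0]
contact_force: [-1.7, -0.8, 7.4]
opening: 0.229
finger_force: 20.0
```

The head is seated: contact at the expected height and force rising at the roof's stiffness. Releasing, rising, and closing the fingers to press the pin.

Emit:
{"fn": "jog_arm", "kwargs": {
  "turn": [
    [0, 0, 0],
    [0, 0, 0],
    [0, 0, 0],
    [0, 0, 0],
    [0, 0, 0],
    [0, 0, 0],
    [0, 0, 0],
    [0, 0, 0],
    [0, 0, 0],
    [0, 0, 0],
    [0, 0, 0],
    [0, 0, 0],
    [0, 0, 0]
  ],
  "translation": [
    [0, 0, -0.0005],
    [0, 0, -0.0005],
    [0, 0, -0.0005],
    [0, 0, -0.0005],
    [0, 0, -0.01],
    [0, 0, -0.02],
    [0, 0, -0.03],
    [0, 0, -0.03],
    [0, 0, -0.03],
    [0, 0, -0.03],
    [0, 0, -0.03],
    [0, 0, -0.03],
    [0, 0, -0.03]
  ],
  "grip": [0.6, 0.6, 0.6, 0.6, 0.6, 0.6, 0.6, 1, 1, 1, 1, 1, 1]
}}

```text
clock: 25.28
tool_pos: [0.6169, -0.0394, 0.1692]
eef_rot: [0.014, 1.0, 0.0, -0.0]
contact_force: [-0.0, 1.1, -0.3]
opening: 0.008
finger_force: 0.0
```

```bash
python3 - <<'E'
from h import *
np.set_printoptions(suppress=True,precision=4)
st();p=cams.camera_params('wrist');a=save('wrist','w6')
print('rivet',[(round(d['p'],2),np.round(d['position'],4).tolist()) for d in models.place_of('wrist','rivet_head')],pix('wrist',(.6179,-.0398,.123),p))
g=cv2.cvtColor(a,cv2.COLOR_RGB2GRAY);print(cv2.resize(g[230:330,260:360],(25,25),interpolation=cv2.INTER_AREA))
for n in 'top','side':
  save(n,n+'6');print(n,[(round(d['p'],2),np.round(d['position'],4).tolist()) for d in models.place_of(n,'rivet_head')])
E
```

```text
t 25.27 pos [ 0.6169 -0.0394  0.1692] q [ 0.0139  0.9999  0.     -0.0001] F [-0.   1.1 -0.3] op 0.008 ff 0.0
rivet [(0.69, [0.6184, -0.0403, 0.1231])] (np.float64(311.7961637802874), np.float64(284.5921833770888))
[[128 128 133 134 134 134 134 134 134 134 134 134 134 137 158 160 107  79
   83 101 103 102 103 103 103]
 [128 127 128 129 128 128 128 128 127 126 126 126 126 127 135 135  96  78
   80  96 100 101 100 101 101]
 [115 115 119 123 126 126 126 120 119 118 118 118 114 114 113 113  89  78
   79  93 100 100 100 101 101]
 [113 114 112 113 113 113 116 114 115 115 117 117 117 118 118 119  96  76
   77  88 102 101 100 100 100]
 [117 119 116 117 117 120 122 118 118 118 121 124 123 123 123 127 123 117
  118 120 127 129 129 130 130]
 [195 195 196 196 196 196 197 196 196 197 197 195 189 191 197 199 190 170
  171 171 181 184 184 183 183]
 [200 200 200 200 199 199 199 200 195 172 152 136 122 123 136 152 164 153
  154 156 173 178 178 178 178]
 [193 193 192 192 191 191 191 183 147 118 114 113 109 109 113 113 116 131
  151 155 169 177 178 178 178]
 [178 178 178 178 178 178 165 131 116 108  85 
[... 1054 characters left out ...]
 32  32  32  32  33  34
   34  36  36  38  65 136 141]
 [132 131  89  37  36  35  35  33  32  32  32  31  39  36  30  31  31  32
   34  34  35  36  41 112 141]
 [132 126  56  36  34  34  33  32  31  29  30  31  47  40  30  30  30  32
   33  33  34  36  36  77 138]
 [132 101  37  33  33  33  31  30  30  29  28  28  47  39  29  29  30  30
   31  32  33  34  35  47 126]
 [127  68  34  32  31  31  30  29  29  27  28  28  45  38  27  28  28  29
   30  31  32  32  34  35  94]
 [ 58  36  31  31  30  30  29  28  26  28  27  26  45  37  25  26  27  28
   27  29  31  31  32  33  45]
 [ 32  30  30  28  29  29  27  26  27  24  25  24  52  41  25  25  27  28
   26  29  29  30  31  32  32]]
top []
side []
```

The rivet sits concentric in the eyelet. Pressing the pin.

Emit:
{"fn": "jog_arm", "kwargs": {
  "turn": [
    [0, 0, 0],
    [0, 0, 0],
    [0, 0, 0],
    [0, 0, 0],
    [0, 0, 0],
    [0, 0, 0],
    [0, 0, 0]
  ],
  "translation": [
    [-0.0005, 0, 0.007],
    [-0.0005, 0, 0.012],
    [-0.0005, 0, 0.014],
    [-0.0005, 0, 0.015],
    [-0.0005, 0, 0.016],
    [-0.0005, 0, 0.017],
    [-0.0005, 0, 0.017]
  ],
  "grip": [1, 1, 1, 1, 1, 1, 1]
}}

```text
clock: 26.45
tool_pos: [0.6175, -0.0394, 0.1529]
eef_rot: [0.014, 1.0, -0.0, 0.0]
contact_force: [-0.7, -0.0, 3.7]
opening: 0.009
finger_force: 2.3
```

Emit:
{"fn": "jog_arm", "kwargs": {
  "turn": [
    [0, 0, 0],
    [0, 0, 0],
    [0, 0, 0],
    [0, 0, 0],
    [0, 0, 0]
  ],
  "translation": [
    [0, 0, 0.0006],
    [0, 0, 0.0012],
    [0, 0, 0.0018],
    [0, 0, 0.0024],
    [0, 0, 0.0024]
  ],
  "grip": [1, 1, 1, 1, 1]
}}

```text
clock: 27.08
tool_pos: [0.6176, -0.0394, 0.1512]
eef_rot: [0.014, 1.0, -0.0, 0.0]
contact_force: [-2.8, -0.5, 9.6]
opening: 0.006
finger_force: 4.8
```

Emit:
{"fn": "jog_arm", "kwargs": {
  "turn": [
    [0, 0, 0],
    [0, 0, 0],
    [0, 0, 0],
    [0, 0, 0],
    [0, 0, 0]
  ],
  "translation": [
    [0, 0, 0.0006],
    [0, 0, 0.0012],
    [0, 0, 0.0018],
    [0, 0, 0.0024],
    [0, 0, 0.003]
  ],
  "grip": [1, 1, 1, 1, 1]
}}

```text
clock: 27.7
tool_pos: [0.6176, -0.0394, 0.1482]
eef_rot: [0.014, 1.0, -0.0, 0.0]
contact_force: [-2.7, -0.6, 9.6]
opening: 0.006
finger_force: 5.0
```

Emit:
{"fn": "jog_arm", "kwargs": {
  "turn": [
    [0, 0, 0],
    [0, 0, 0],
    [0, 0, 0],
    [0, 0, 0]
  ],
  "translation": [
    [0, 0, 0.0006],
    [0, 0, 0.0012],
    [0, 0, 0.0018],
    [0, 0, 0.0024]
  ],
  "grip": [1, 1, 1, 1]
}}

```text
clock: 28.2
tool_pos: [0.6176, -0.0394, 0.1458]
eef_rot: [0.014, 1.0, -0.0, 0.0]
contact_force: [-3.0, -0.1, 9.9]
opening: 0.002
finger_force: 5.0
```

Emit:
{"fn": "jog_arm", "kwargs": {
  "turn": [
    [0, 0, 0],
    [0, 0, 0],
    [0, 0, 0],
    [0, 0, 0]
  ],
  "translation": [
    [0, 0, 0.0006],
    [0, 0, 0.0012],
    [0, 0, 0.0018],
    [0, 0, 0.0022]
  ],
  "grip": [1, 1, 1, 1]
}}

```text
clock: 28.7
tool_pos: [0.6176, -0.0394, 0.1436]
eef_rot: [0.014, 1.0, -0.0, 0.0]
contact_force: [-2.7, -0.7, 10.6]
opening: 0.009
finger_force: 5.0
```

Emit:
{"fn": "jog_arm", "kwargs": {
  "turn": [
    [0, 0, 0],
    [0, 0, 0],
    [0, 0, 0]
  ],
  "translation": [
    [0, 0, 0.0003],
    [0, 0, 0.0006],
    [0, 0, 0.0006]
  ],
  "grip": [1, 1, 1]
}}

```text
clock: 29.08
tool_pos: [0.6176, -0.0394, 0.1431]
eef_rot: [0.014, 1.0, -0.0, 0.0]
contact_force: [-3.2, 0.7, 10.2]
opening: 0.013
finger_force: 5.5
```

Emit:
{"fn": "jog_arm", "kwargs": {
  "turn": [
    [0, 0, 0],
    [0, 0, 0],
    [0, 0, 0]
  ],
  "translation": [
    [0, 0, 0.0003],
    [0, 0, 0.0006],
    [0, 0, 0.0006]
  ],
  "grip": [1, 1, 1]
}}

```text
clock: 29.45
tool_pos: [0.6176, -0.0394, 0.1428]
eef_rot: [0.014, 1.0, -0.0, 0.0]
contact_force: [-4.3, -0.3, 13.2]
opening: 0.007
finger_force: 6.5
```

Emit:
{"fn": "jog_arm", "kwargs": {
  "turn": [
    [0, 0, 0],
    [0, 0, 0],
    [0, 0, 0]
  ],
  "translation": [
    [0, 0, 0.0002],
    [0, 0, 0.0004],
    [0, 0, 0.0004]
  ],
  "grip": [1, 1, 1]
}}

```text
clock: 29.82
tool_pos: [0.6176, -0.0394, 0.1427]
eef_rot: [0.014, 1.0, -0.0, 0.001]
contact_force: [-4.6, 0.3, 14.4]
opening: 0.004
finger_force: 7.2
```

Force rose past the pin's 10 N right at the flush height, so the pin is at its end stop. Retreating and verifying.

Emit:
{"fn": "jog_arm", "kwargs": {
  "turn": [
    [0, 0, 0],
    [0, 0, 0],
    [0, 0, 0],
    [0, 0, 0],
    [0, 0, 0],
    [0, 0, 0],
    [0, 0, 0],
    [0, 0, 0]
  ],
  "translation": [
    [0, 0, -0.003],
    [0, 0, -0.02],
    [0, 0, -0.04],
    [0, 0, -0.04],
    [-0.02, 0, -0.04],
    [-0.02, 0, -0.04],
    [-0.02, 0, -0.04],
    [-0.02, 0, -0.04]
  ],
  "grip": [1, 1, 1, 1, 1, 1, 1, 1]
}}

```text
clock: 30.82
tool_pos: [0.6366, -0.04, 0.1804]
eef_rot: [0.014, 1.0, -0.0, -0.001]
contact_force: [-0.1, 0.1, -0.8]
opening: 0.004
finger_force: 0.0
```

```bash
python3 - <<'E'
from h import *
np.set_printoptions(suppress=True,precision=4)
st();p=cams.camera_params('wrist');a=save('wrist','w7')
print('rivet',[(round(d['p'],2),np.round(d['position'],4).tolist()) for d in models.place_of('wrist','rivet_head')],pix('wrist',(.6179,-.0398,.123),p))
save('top','t7');print('pull',[(round(d['p'],2),np.round(d['position'],4).tolist()) for d in models.place_of('top','door_pull')])
g=cv2.GaussianBlur(cv2.cvtColor(a,cv2.COLOR_RGB2GRAY),(3,3),0)
u,v=map(int,pix('wrist',(.6179,-.0398,.123),p))
n,l,S,C=cv2.connectedComponentsWithStats((g[v-35:v+35,u-40:u+40]<70).astype('uint8'));print(S[1:],C[1:]+[u-40,v-35])
m=(np.abs(g.astype(int)-112)<8)[v-45:v+45,u-45:u+45];
for dz in (.1235,.1255): print([np.round(pix('wrist',(.6179+k*.011,-.0398,dz),p),1) for k in(-1,1)])
E
```

```text
t 30.82 pos [ 0.6366 -0.04    0.1804] q [ 0.0138  0.9999 -0.     -0.0006] F [-0.1  0.1 -0.8] op 0.004 ff 0.0
rivet [(0.74, [0.6183, -0.0374, 0.1241])] (np.float64(311.8765146059664), np.float64(237.477038660355))
pull [(0.74, [0.5765, 0.112, 0.0839])]
[[  19   14   44   44 1539]] [[311.1514 237.6582]]
[array([311.2, 215.5]), array([312.5, 259.3])]
[array([311.2, 216.6]), array([312.5, 260.8])]
```

The rivet head shows as a clean 44×44 px disc at the expected seated position with nothing protruding. The door pull is still at its shut position. Handing in.

```bash
python3 -c "
from plant import r
print(r.finish_job())"
```

```text
the job is handed in; nothing more can be done
None
```

The door is fully shut, the rivet is seated in the roof hole and its pin is pressed flush; the roof was pressed with at most about 14 N by the readings, and the job was handed in at about 31 s.

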